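Hang the goblet pattern level by the lathe

TASK

Take the goblet pattern out of the rack and hang it on the bent rod of the pattern stand by the lathe, by the one of its four holes that lets it hang level so that its centre line lies level like the work on the lathe. Slide it along the rod right back to the brass stop collar, flat against it, and let go; leave the other patterns and everything else on the bench where they are.

Things in the scene. Friction and masses are not known exactly. Their poses are not given: they have to be found in the camera images.
- goblet_pattern: goblet pattern: half-profile template of red-painted ply, one flat sheet 10 mm thick all over, 190 long, 94 mm high, about 75 g, upright in one of the rack's slots, straight edge up. White centre line on both faces. Origin: middle of its underside; x along its length, y its normal, z up. Lower edge (x, z) mm: -95,7 -85,2 -75,0 -50,0 -32,7 -18,20 -9,36 -2,60 22,60 26,55 34,55 38,60 80,60 83,25 88,0 95,0; top edge z = 94
- hole_a (a point): centre (mid-thickness) of the pattern's hole a, at x = -54, z = 77 mm of the pattern, axes as the pattern's. The four holes, a to d, are equal 18 mm through holes 36 mm apart, 17 mm below the straight top edge. Hung by a hole that is not above its centre of gravity the pattern swings far off level
- hole_b (a point): the same for hole b, at x = -18, z = 77 mm of the pattern
- hole_c (a point): the same for hole c, at x = 18, z = 77 mm of the pattern
- hole_d (a point): the same for hole d, at x = 54, z = 77 mm of the pattern
- vase_pattern: a vase pattern: upright flat plate 190 x 10 x 94 mm standing in the same rack, dark brown hardboard, three holes, 95 g. Origin: middle of its underside; x along its length, y its normal, z up. Not to be disturbed
- candlestick_pattern: a candlestick pattern: upright flat plate 190 x 10 x 94 mm standing in the same rack, blue-grey sheet, three holes, 85 g. Origin: middle of its underside; x along its length, y its normal, z up. Not to be disturbed
- pattern_rack: fixed wooden rack: base board 205 x 205 x 12 mm with two toothed rails (20 mm wide, tops 44 mm above the bench, at x = -74 and +84 mm) whose three 14 mm slots hold the patterns upright, along the rack's x, at y = -70, 0 and 70 mm. The patterns stand on the base board, their undersides 12 and top edges 106 mm above the bench. Origin: middle of its underside; z up. Place and yaw vary
- pattern_stand: fixed stand: round iron foot 120 mm wide, 14 mm post, clamp block (30 x 24 x 30 mm) at its top with a 6 mm steel rod, 240 mm above the bench, along the stand's +x: level to x = 105 mm, then bent 30 degrees upward to its end at x = 131, z = 255 mm. Brass stop collar, 26 mm across, on the rod from x = 40 to 50 mm. Origin: middle of the foot's underside; z up. Place and yaw vary
- collar_face (a point): point on the rod's axis in the face of the brass stop collar that looks to the rod's free end: x = 50, z = 240 mm of the stand; axes as the stand's (x along the rod to the free end). A pattern resting on the rod flat against the collar has its hole's centre 5 mm out from this point and 6 mm below it
- rod_bend (a point): the rod's bend, on its axis: x = 105, z = 240 mm of the stand
- rod_tip (a point): the end of the rod's upturned part, on its axis: x = 131, z = 255 mm of the stand (the round end reaches 3 mm further)
- walnut_bowl: a dark turned bowl, 124 mm across, 55 mm high, loose bystander; origin under its centre
- wax_tin: a green tin, 68 mm across, 75 mm high, loose bystander; origin under its centre
- faceplate: a round steel lathe faceplate, 100 mm across, 30 mm high at its hub, loose bystander; origin under its centre
- calipers: steel outside calipers lying flat, 145 x 85 mm, 10 mm high, loose bystander; origin at the pivot, x along them
- gouge: a turning gouge lying flat, 300 mm long, 32 mm high, loose bystander; origin under its middle, x along it
There are look-alikes about, which are no part of the job. What is shaped like the pattern_stand but pink is not meant.

How it is judged (in metres and radians):
On the way, in this order (a step that is already met when the one before it is completed fails the run):
1. the goblet pattern is lifted clear of the rack (z of goblet_pattern in the frame of pattern_rack above 0.06 m), for 0.1 s.
2. the hole over its centre of gravity is on the rod, past the upturned end (x of hole_b in the frame of collar_face between 0 and 0.055 m and y of hole_b in the frame of collar_face between -0.01 and 0.01 m and z of hole_b in the frame of collar_face between -0.012 and 0.01 m), for 0.1 s.
At the end, for the whole second after the job is handed in: the goblet pattern hangs at rest on the rod by hole b, the one above its centre of gravity, level and upright within 0.1 rad (about 6 degrees), its near face within 8 mm of the brass stop collar and square to the rod within 0.25 rad (x of hole_b in the frame of collar_face between 0 and 0.013 m and y of hole_b in the frame of collar_face between -0.009 and 0.009 m and z of hole_b in the frame of collar_face between -0.011 and -0.001 m and angle between goblet_pattern's own z axis and vertical below 0.1 rad and angle between the y axis of goblet_pattern and the x axis of collar_face, either way round below 0.25 rad and linear speed of goblet_pattern below 0.02 m/s and angular speed of goblet_pattern below 0.2 rad/s); the robot touches nothing.
It fails at once if another pattern is moved more than 15 mm (distance of any of vase_pattern, candlestick_pattern from where it was at the start of the episode above 0.015 m).
It fails at once if the bowl, tin, faceplate, calipers or gouge is moved more than 25 mm (distance of any of walnut_bowl, wax_tin, faceplate, calipers, gouge from where it was at the start of the episode above 0.025 m).
It also fails if it takes over 48 s, if anything falls off the work surface, if the arm or the gripper's body presses on something with over 40 N, if the wrist force passes 120 N, or if a joint passes its speed limit or range.

ROBOT

A 6-joint arm with a two-finger parallel gripper is mounted at the origin on the work surface. World frame = base frame: x ahead of the robot, y to its left, z up, the work surface at z = 0. Lengths are in mm, angles in rad, forces in N, time in s.
With the tool pointing down it reaches from about 275 to 750 mm from the base axis. Payload 10.2 kg.
Tool frame: the origin (TCP) lies on the centre line of the jaws, within the pads' length; the fingertips stand 11 mm ahead of it and the grasp point (between the pads) lies 8 mm behind it (env.finger_overhang is the distance from the TCP to the fingertips, in mm); z points along the fingers, y is the direction in which the jaws open and shut (so a half turn about z gives the same grasp; the last joint's range is limited). The gripper opens to 88 mm and grips with 3 to 60 N. Pads are 18 mm wide; open, the fingers measure 123 mm over their backs; the gripper's body (75 mm by 187 mm) begins 45 mm behind the grasp point.
Start: joints at [-0.223, 0.313, 1.498, -0, 1.331, -0.223], TCP at [525.006, -0.014, 249.72] pointing down, gripper open.
Joint ranges: [-2.94, 2.94], [-0.97, 2.17], [0.19, 2.56], [-1.23, 4.37], [0.02, 3.11], [-2.88, 2.88]. Speed limits (rad/s): [2.39, 2.39, 3.01, 3.14, 3.14, 3.14].

INTERFACE

Orientations are given as [roll, pitch, yaw] about the fixed x, y, z axes, in that order (R = Rz(yaw) Ry(pitch) Rx(roll)).
In Python, from plant import monitor, optics, ticket, models, env gives the robot as it stands.
- The arm moves only by the shell command python3 -m jog 'ROWS'. ROWS is JSON, a list of rows, each an object of numbers: "ax", "ay", "az": the turn, a rotation vector about the tool's x, y, z in rad; "dx", "dy", "dz": the shift along the tool's x, y, z in mm; "jaw": the closure in counts, from 0 (fully open) to 255 (shut). In form: [{"ax": .., "ay": .., "az": .., "dx": .., "dy": .., "dz": .., "jaw": ..}, ...]. A call has 1 to 12 rows; each row shifts and turns the commanded pose from where the row before left it, along the tool's axes as they then stand; what a row does not reach is not made up. A row lasts 1/12 s, in which the tool goes at most 41.7 mm and 7.16 degrees, less where a joint would pass 70% of its speed; a pose out of reach is approached as far as the arm can. A call with a gripper value outside its range is refused whole. The fingers move at their own pace and stop on an object; the grip force is fixed at half the most. Time passes only in rows, so rows that do not move let the fingers close. It gives the time, the measured TCP pose, the force and the opening at its end, in the units of the state.
- monitor.state(): the state, without advancing time (a new reading comes with each control period).
- optics.get_image(name): name is "scene" or "side" or "wrist"; returns a dict with "frame" (480x640x3 uint8, red, green, blue), "depth" (480x640 float32, mm along the optical axis (not along the pixel's ray), 0 where there is no reading), "fx", "fy", "cx", "cy" (pixels), "dist_coeffs" ([k1, k2, p1, p2, k3] as OpenCV has them; the pictures are not rectified), "eye" and "orientation" of the camera in the world. Camera axes: x right, y up, looking along -z (the intrinsics and any distortion apply to the point x, -y, -z); pixel columns grow to the right and rows downward; lengths in mm; the calibration is good to about 2 mm. A picture is of the moment at which its call begins.
- ticket.finish_job(): hands the job in, once; it reports no verdict.
Trained networks look in a picture, given as the dict that the camera call returned (one of the last four; its "shot" number tells which), for a name from the list of things; names that differ only in an ending like _2 or _b are one class to them, and where a whole thing is asked for, a point or a joint stands for the part that bears it (a point fixed in the world has none). Each returns a list of dicts, best first, with "conf" (0 to 1); they miss things now and then, are a little off and sometimes report something else, mostly with a low value. They report only what shows in the picture. A call takes as long as a camera call. They do not tell look-alikes from the thing itself.
- models.search_frame(picture, query): "bbox" ([left, top, right, bottom] as shares, 0 to 1, of the picture: columns of its width, rows of its height, round what is visible of it).
The state is a dict: "time_s": time; "joints": joint angles; "joint_vel": joint speeds; "effort": joint torques, N m; "position": TCP position; "orientation": TCP orientation; "force": force on the tool from outside, world axes, zero at the start; "torque": the same for the moment, N m; "width": finger opening in mm.
Only numpy, scipy, OpenCV 4.12 (cv2) and the standard library are available. Lean on these libraries where they do the work, as an engineer would, in place of code of your own. Each camera call takes 0.05 s, during which the arm holds its last target. There are 200 camera calls.

## Working session

There is one attempt and no reset: what is moved stays moved. The work goes in short steps, Python scripts to look and compute and a shell command to move; the robot and the scene stay as the last step left them, time stands still between calls to the robot, and variables do not carry over. Pictures are saved under pics/ and viewed, about 8 in all and at most 12, crops included, and the job is handed in when it is done.

```bash
ls; mkdir -p pics; cat > h.py <<'E'
import numpy as np, cv2, pickle
from scipy.spatial.transform import Rotation as R
from plant import monitor, optics, ticket, models, env
def rot(o): 
    o=np.array(o,float)
    return o if o.shape==(3,3) else R.from_euler('xyz',o).as_matrix()
def world(p,px):  # px Nx2 (u,v) -> world using depth
    px=np.atleast_2d(np.array(px,float))
    K=np.array([[p['fx'],0,p['cx']],[0,p['fy'],p['cy']],[0,0,1]])
    n=cv2.undistortPoints(px.reshape(-1,1,2),K,np.array(p['dist_coeffs'],float)).reshape(-1,2)
    d=p['depth'][px[:,1].astype(int),px[:,0].astype(int)]
    c=np.c_[n[:,0]*d,-n[:,1]*d,-d]
    return c@rot(p['orientation']).T+np.array(p['eye']), d
def cloud(p):
    v,u=np.mgrid[0:480,0:640]
    w,d=world(p,np.c_[u.ravel(),v.ravel()])
    w[d<=0]=np.nan
    return w.reshape(480,640,3)
E
python3 - <<'E'
from h import *
ims={}
for n in ('scene','side'):
    p=optics.get_image(n); ims[n]=p
    print(n,p['eye'],p['orientation'],p['fx'])
    for q in ('goblet_pattern','pattern_stand','pattern_rack','vase_pattern','candlestick_pattern','wax_tin','walnut_bowl','faceplate','calipers','gouge'):
        print(q,[(np.round(np.array(d['bbox'])*[640,480,640,480]).astype(int).tolist(),round(d['conf'],2)) for d in models.search_frame(p,q)][:3])
pickle.dump(ims,open('ims.pkl','wb'))
cv2.imwrite('pics/1.png',cv2.cvtColor(ims['scene']['frame'],cv2.COLOR_RGB2BGR))
cv2.imwrite('pics/2.png',cv2.cvtColor(ims['side']['frame'],cv2.COLOR_RGB2BGR))
print(monitor.state())
E
```

```text
pics
scene [1213.14313594 -118.7054418  1046.53136766] [ 0.74246753 -0.00456289  1.3580143 ] 531.5056606635328
goblet_pattern [([147, 289, 231, 313], 0.67), ([125, 340, 223, 366], 0.45)]
pattern_stand [([104, 167, 177, 261], 0.92), ([345, 145, 389, 239], 0.76), ([329, 217, 378, 316], 0.69)]
pattern_rack [([133, 307, 235, 383], 0.72), ([142, 285, 226, 316], 0.51)]
vase_pattern [([134, 313, 228, 342], 0.75)]
candlestick_pattern [([125, 341, 223, 367], 0.95)]
wax_tin [([284, 348, 318, 389], 0.67), ([145, 289, 229, 313], 0.33)]
walnut_bowl [([477, 283, 535, 331], 0.83)]
faceplate [([254, 287, 300, 318], 0.89), ([283, 347, 320, 389], 0.51)]
calipers []
gouge [([371, 348, 500, 385], 0.91)]
side [ -85.06855031 -528.03883205 1011.80675291] [ 0.76391139 -0.01858519 -0.67918919] 449.2261377878558
goblet_pattern [([377, 318, 429, 396], 0.96)]
pattern_stand [([284, 191, 347, 288], 0.83), ([193, 208, 252, 306], 0.81), ([313, 401, 421, 480], 0.6)]
pattern_rack [([368, 318, 480, 407], 0.59)]
vase_pattern [([402, 308, 459, 388], 0.67)]
candlestick_pattern [([421, 302, 481, 384], 0.79)]
wax_tin [([37
[... 209 characters left out ...]
gouge []
{'time_s': 1.1, 'joints': array([-2.23400706e-01,  3.12894965e-01,  1.49769967e+00, -1.73028036e-05,
        1.33102050e+00, -2.23411307e-01]), 'joint_vel': array([ 1.34662351e-03,  1.70552181e-03, -5.75593466e-05, -1.30121858e-03,
       -5.86840374e-04,  5.90140689e-04]), 'effort': array([-1.41833523e-03, -4.02111948e+01, -2.52418578e+01,  6.94550551e-02,
        3.19018203e-02,  7.27084995e-06]), 'position': array([ 5.25000247e+02, -1.66752368e-02,  2.49722877e+02]), 'orientation': array([-3.14156700e+00,  1.14080268e-05,  1.57081104e+00]), 'force': array([ 0.67156306,  1.00361365, -0.05272414]), 'torque': array([-0.02518297, -0.02775267,  0.02568195]), 'width': 88.2669029776336}
```

View pics/1.png

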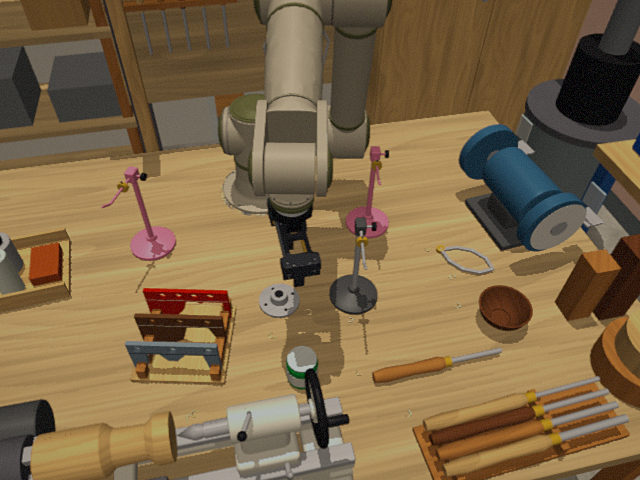

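View pics/2.png

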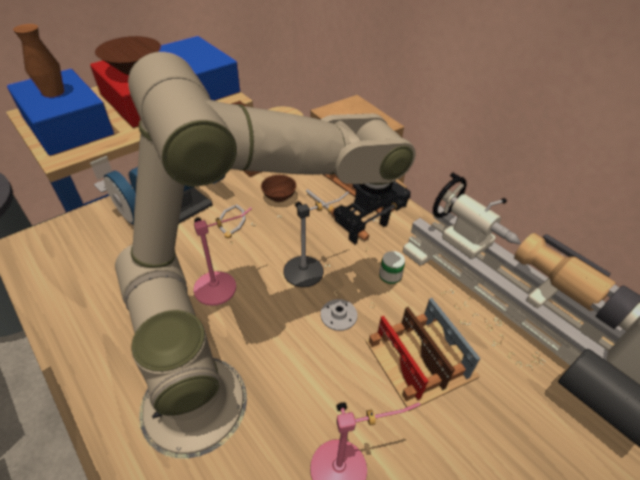

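The scene picture shows three stand-shaped things: pink at scene (150,215), pink at (370,195), and dark iron with brass collar at (355,265). The last fits, since it isn't pink. The red goblet pattern is in the rack slot nearest the robot, at scene (187,302). Next I'll enlarge it to confirm and measure.

```bash
python3 - <<'E'
from h import *
ims=pickle.load(open('ims.pkl','rb'))
s,d=ims['scene'],ims['side']
f=lambda p,x0,y0,w,h,k:cv2.resize(cv2.cvtColor(p['frame'],cv2.COLOR_RGB2BGR)[y0:y0+h,x0:x0+w],(w*k,h*k),interpolation=cv2.INTER_CUBIC)
a=f(s,320,205,80,60,5);b=f(d,285,185,80,60,5);c=f(s,120,275,120,60,0+3);e=f(d,360,290,130,60,3)
top=np.hstack([a,b]);bot=np.hstack([c,e]);bot=np.pad(bot,((0,0),(0,max(0,800-bot.shape[1])),(0,0)))[:,:800]
cv2.imwrite('pics/3.png',np.vstack([top,bot]))
for n,p in ims.items():
    w=cloud(p);fr=p['frame'].astype(int)
    red=(fr[...,0]>110)&(fr[...,1]<50)&(fr[...,2]<60)
    box=np.zeros((480,640),bool)
    if n=='scene': box[280:320,135:240]=1
    else: box[310:400,370:435]=1
    m=red&box&(w[...,2]>8)&(w[...,2]<120); P=w[m]
    print(n,'goblet',m.sum(),np.nanmedian(P,0),np.nanmin(P,0),np.nanmax(P,0))
    x=P[:,:2]-P[:,:2].mean(0);u,sv,vt=np.linalg.svd(x,full_matrices=False)
    print(' dir',vt[0],np.degrees(np.arctan2(vt[0,1],vt[0,0])),np.percentile(x@vt[0],[0,1,99,100]),np.percentile(x@vt[1],[1,50,99]),P.mean(0))
    t=P[P[:,2]>101]; print(' top',t.mean(0),len(t), t[:,2].max())
    # grey stand
    box[:]=0
    if n=='scene': box[215:312,328:384]=1
    else: box[190:290,282:352]=1
    f_=box&(w[...,2]>3)&(w[...,2]<14); 
    dark=fr.max(-1)<120
    Q=w[f_&dark]; print(' foot',len(Q),Q.mean(0),Q.min(0),Q.max(0))
    hi=box&(w[...,2]>205)&(w[...,2]<275); vv,uu=np.nonzero(hi)
    for a,b in list(zip(uu,vv))[::max(1,len(uu)//45)]: print((int(a),int(b)),np.round(w[b,a]),fr[b,a].tolist(),end='; ')
    print()
E
```

```text
scene goblet 328 [ 435.39855524 -234.49993818  105.94610032] [ 407.79943078 -325.30972974   30.71528803] [ 461.81310566 -142.76625374  111.40469265]
 dir [0.24578684 0.9693239 ] 75.77166195249805 [-94.38387262 -91.86756444  91.51144119  93.5778431 ] [-6.39792074  0.22111642  5.87338637] [ 435.18494146 -233.37651265  102.70284062]
 top [ 435.3120595  -233.43893466  106.35736709] 281 111.40469265333275
 foot 515 [430.19268988 160.36712335  10.04373276] [184.98059834  92.11264925   3.01062306] [506.56071664 297.57666092  13.99486252]
(355, 218) [433. 152. 254.] [121, 73, 75]; (355, 219) [439. 151. 256.] [95, 62, 65]; (365, 219) [443. 171. 256.] [80, 59, 59]; (363, 220) [441. 168. 252.] [73, 72, 65]; (361, 221) [445. 162. 254.] [73, 71, 66]; (359, 222) [445. 158. 251.] [77, 78, 72]; (374, 222) [451. 189. 252.] [64, 34, 39]; (362, 223) [453. 162. 256.] [72, 72, 66]; (355, 224) [452. 147. 254.] [37, 28, 26]; (365, 224) [456. 168. 255.] [69, 65, 63]; (358, 225) [455. 153. 253.] [73, 71, 65]; (368, 225) [450. 177. 244.] [160, 139, 135]; (357, 226) [457. 150. 253.] [73, 73, 72]; (367, 226) [4
[... 3405 characters left out ...]
. 153. 256.] [50, 48, 44]; (307, 211) [452. 150. 245.] [41, 39, 36]; (302, 212) [439. 153. 247.] [44, 41, 41]; (297, 213) [435. 170. 234.] [103, 82, 60]; (305, 213) [444. 148. 244.] [37, 36, 33]; (300, 214) [432. 153. 244.] [37, 34, 33]; (308, 214) [454. 148. 236.] [59, 50, 41]; (304, 215) [443. 150. 237.] [36, 35, 32]; (300, 216) [431. 152. 239.] [51, 45, 39]; (299, 217) [431. 156. 232.] [116, 94, 69]; (301, 218) [436. 154. 227.] [73, 63, 53]; (304, 219) [445. 153. 219.] [87, 80, 72]; (302, 221) [442. 158. 211.] [87, 78, 72]; (302, 223) [440. 155. 206.] [88, 81, 74]; (350, 235) [464.   1. 268.] [27, 24, 21]; (350, 237) [465.   1. 260.] [23, 19, 19]; (350, 239) [467.   2. 252.] [43, 34, 26];
```

View pics/3.png

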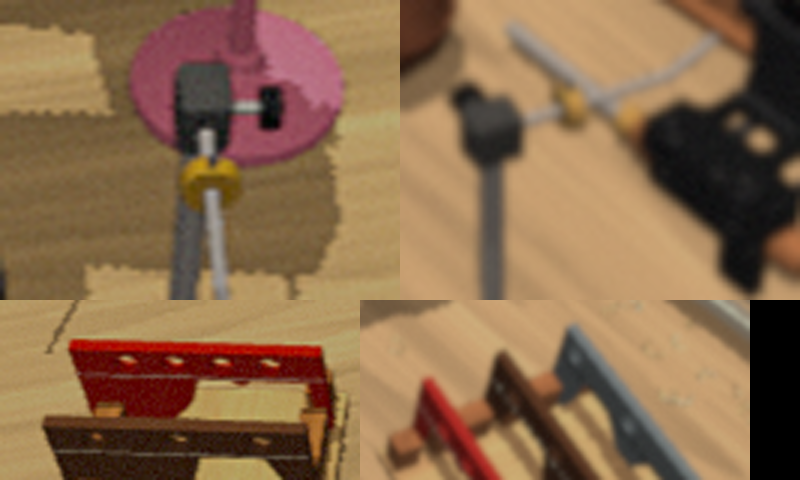

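Confirmed: the target is the dark iron stand with the brass collar, scene crop (205,180). In the rack the goblet's full-depth end points to -y, so hole b is the second from that end. Now a rod fit and an obstacle check.

```bash
python3 - <<'E'
from h import *
ims=pickle.load(open('ims.pkl','rb'))
for n,p in ims.items():
    w=cloud(p);fr=p['frame'].astype(int); P=w.reshape(-1,3);C=fr.reshape(-1,3)
    near=lambda x,y,r:np.hypot(P[:,0]-x,P[:,1]-y)<r
    m=near(443,155,12)&(P[:,2]>30)&(P[:,2]<215); print(n,'post',m.sum(),np.median(P[m],0))
    f=near(443,155,75)&(P[:,2]>4)&(P[:,2]<20)&(C.max(1)<110)&(C.max(1)-C.min(1)<25); Q=P[f]
    print('foot',f.sum(),Q.min(0),Q.max(0),(np.percentile(Q,1,0)+np.percentile(Q,99,0))/2)
    r=(P[:,0]>503)&(P[:,0]<548)&(abs(P[:,1]-142)<14)&(P[:,2]>232)&(P[:,2]<250); Q=P[r]
    c=np.polyfit(Q[:,0],Q[:,1],1); print('rod',len(Q),'slope',c[0],'y@500',np.polyval(c,500),'y@575',np.polyval(c,575),'z',np.median(Q[:,2]))
    t=(P[:,0]>555)&(P[:,0]<595)&(abs(P[:,1]-134)<14)&(P[:,2]>240)&(P[:,2]<265); print('tip',np.round(P[t]).astype(int).tolist())
    br=near(490,148,25)&(C[:,0]-C[:,2]>60)&(P[:,2]>222)&(P[:,2]<262); print('collar',br.sum(),P[br].mean(0),P[br].min(0),P[br].max(0))
    # obstacle
    print('x->300..800 step50, rows y',)
    for y in range(-450,300,50):
        row=[]
        for x in range(250,850,50):
            k=(P[:,0]>=x)&(P[:,0]<x+50)&(P[:,1]>=y)&(P[:,1]<y+50)
            row.append(int(np.percentile(P[k,2],98)) if k.sum()>3 else -1)
        print(y,row)
E
```

```text
scene post 206 [451.01960441 155.07740337 107.8078266 ]
foot 999 [390.50311579 100.67539217   4.10614862] [508.01526003 218.2008216   19.99448437] [450.57749835 159.27614441  12.89417662]
rod 49 slope -0.22311162579763025 y@500 148.80288842779123 y@575 132.06951649296897 z 242.16471126906663
tip [[555, 138, 247], [558, 135, 248], [559, 136, 249], [561, 138, 250], [562, 133, 250], [563, 135, 250], [564, 137, 252], [563, 133, 249], [570, 133, 256], [570, 135, 255], [569, 131, 252], [574, 131, 258], [573, 134, 257], [573, 136, 255], [576, 131, 257], [575, 133, 256], [575, 135, 255], [576, 131, 254], [578, 132, 256], [577, 135, 255]]
collar 86 [493.97594233 149.84317104 245.97026682] [485.59721826 138.03100889 232.34489395] [498.98627334 163.19244063 258.29568092]
x->300..800 step50, rows y
-450 [4, 5, 3, 4, 3, 4, 3, 3, 3, -1, 252, 259]
-400 [255, 5, 4, 4, 4, 106, 103, 3, 3, -1, 253, 259]
-350 [4, 4, 4, 107, 107, 106, 107, 3, 3, -1, 234, 247]
-300 [4, 4, 4, 108, 108, 106, 107, 12, 4, 4, 247, 256]
-250 [4, 4, 6, 108, 17, 107, 108, 17, 4, 2, 116, 228]
-200 [4, 4, 5, 108, 109, 107, 107, 46,
[... 1378 characters left out ...]
51, 258]
-350 [3, 3, 45, 106, 108, 107, 108, 3, 4, 5, 235, 247]
-300 [3, 3, 43, 108, 107, 108, 107, 5, 4, 4, 248, 257]
-250 [4, 3, 10, 107, 107, 107, 108, 21, 4, 4, 117, 230]
-200 [4, 3, 3, 107, 106, 107, 106, 4, 3, 4, 234, 246]
-150 [3, 3, 3, 82, 106, 3, 3, 4, 4, 4, 235, 267]
-100 [3, 2, 8, 13, 537, 534, 501, 5, 6, 5, 236, 248]
-50 [574, 578, 571, 553, 545, 534, 348, 347, 79, 37, 273, 281]
0 [630, 614, 595, 571, 539, 538, 528, 348, 80, 38, 118, 104]
50 [639, 616, 449, 552, 551, 541, 6, 5, 6, 6, 5, 7]
100 [5, 5, 13, 251, 253, 245, 256, 5, 30, 6, 6, 7]
150 [5, 5, 16, 257, 257, 13, 6, 6, 33, 5, 6, 11]
200 [247, 257, 6, 18, 19, 6, 5, 5, 5, 4, 5, 18]
250 [253, 5, 5, 5, 5, 6, 6, 6, 28, -1, 3, -1]
```

```bash
python3 -m jog '[{"dx":-34.2,"dy":-12.3,"jaw":130},{"dx":-34.2,"dy":-12.3,"jaw":130},{"dx":-34.2,"dy":-12.3,"jaw":130},{"dx":-34.2,"dy":-12.3,"jaw":130},{"dx":-34.2,"dy":-12.3,"jaw":130},{"dx":-34.2,"dy":-12.3,"jaw":130},{"dx":-34.2,"dy":-12.3,"jaw":130},{"dx":-34.2,"dy":-12.3,"jaw":130},{"dx":-34.4,"dy":-12.6,"jaw":130},{"az":0.12,"dz":20,"jaw":130},{"az":0.12,"dz":20,"jaw":130},{"az":0.013,"dz":10,"jaw":130}]' && python3 -m jog '[{"jaw":130},{"jaw":130}]'
python3 - <<'E'
from h import *
p=optics.get_image('wrist'); pickle.dump(p,open('w.pkl','wb'))
cv2.imwrite('pics/4.png',cv2.cvtColor(p['frame'],cv2.COLOR_RGB2BGR))
w=cloud(p);fr=p['frame'].astype(int)
red=(fr[...,0]>90)&(fr[...,1]<60)&(fr[...,2]<60)&(w[...,2]>100)&(w[...,2]<112)
P=w[red];x=P[:,:2]-P[:,:2].mean(0);u,s,vt=np.linalg.svd(x,full_matrices=False)
print(red.sum(),P.mean(0),np.degrees(np.arctan2(vt[0,1],vt[0,0])),[np.percentile(x@vt[i],[0.5,50,99.5]) for i in(0,1)],p['eye'])
E
```

```text
1046 [ 472.33836704 -209.35839561  106.75898752] 4.424716654892501 [array([-45.14573491, -24.16272322,  50.16490388]), array([-28.21261228,  -0.5877487 ,  27.98552447])] [525.01769234  81.45026111 385.27629542]invalid input at $[0]: expected keys ax, ay, az, dx, dy, dz, jaw
```

View pics/4.png

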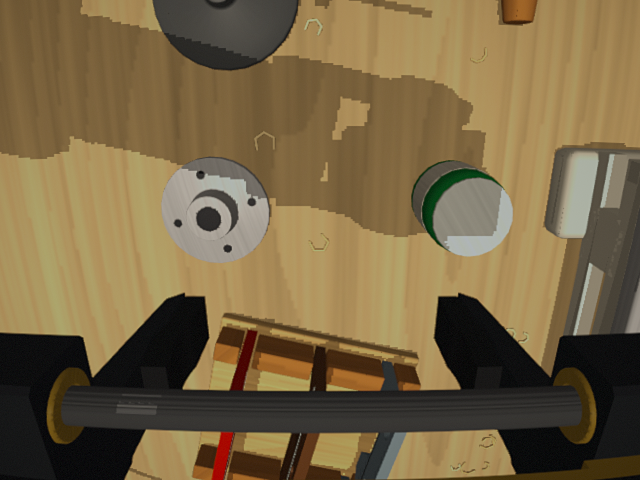

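The move was refused because every row needs all the keys. The wrist picture is from the start pose, with the rack at (310,410). Sending it again with full rows.

```bash
python3 -m jog '[{"ax":0,"ay":0,"az":0,"dx":-34.2,"dy":-12.3,"dz":0,"jaw":130},{"ax":0,"ay":0,"az":0,"dx":-34.2,"dy":-12.3,"dz":0,"jaw":130},{"ax":0,"ay":0,"az":0,"dx":-34.2,"dy":-12.3,"dz":0,"jaw":130},{"ax":0,"ay":0,"az":0,"dx":-34.2,"dy":-12.3,"dz":0,"jaw":130},{"ax":0,"ay":0,"az":0,"dx":-34.2,"dy":-12.3,"dz":0,"jaw":130},{"ax":0,"ay":0,"az":0,"dx":-34.2,"dy":-12.3,"dz":0,"jaw":130},{"ax":0,"ay":0,"az":0,"dx":-34.2,"dy":-12.3,"dz":0,"jaw":130},{"ax":0,"ay":0,"az":0,"dx":-34.2,"dy":-12.3,"dz":0,"jaw":130},{"ax":0,"ay":0,"az":0,"dx":-34.4,"dy":-12.6,"dz":0,"jaw":130},{"ax":0,"ay":0,"az":0.12,"dx":0,"dy":0,"dz":20,"jaw":130},{"ax":0,"ay":0,"az":0.12,"dx":0,"dy":0,"dz":20,"jaw":130},{"ax":0,"ay":0,"az":0.013,"dx":0,"dy":0,"dz":10,"jaw":130}]' && python3 -m jog '[{"ax":0,"ay":0,"az":0,"dx":0,"dy":0,"dz":0,"jaw":130},{"ax":0,"ay":0,"az":0,"dx":0,"dy":0,"dz":0,"jaw":130}]'
python3 - <<'E'
from h import *
p=optics.get_image('wrist'); pickle.dump(p,open('w.pkl','wb'))
cv2.imwrite('pics/5.png',cv2.cvtColor(p['frame'],cv2.COLOR_RGB2BGR))
w=cloud(p);fr=p['frame'].astype(int)
red=(fr[...,0]>90)&(fr[...,1]<60)&(fr[...,2]<60)&(w[...,2]>102)&(w[...,2]<112)
P=w[red];x=P[:,:2]-P[:,:2].mean(0);u,s,vt=np.linalg.svd(x,full_matrices=False)
print(red.sum(),P.mean(0),np.degrees(np.arctan2(vt[0,1],vt[0,0])),[np.percentile(x@vt[i],[0.5,50,99.5]) for i in(0,1)],p['eye'])
m=P.mean(0)[:2]; print('ends',m+vt[0]*np.percentile(x@vt[0],.5),m+vt[0]*np.percentile(x@vt[0],99.5))
E
```

```text
time_s: 2.15
position: [413.2, -308.0, 197.7]
orientation: [-3.139, -0.002, 1.312]
force: [-0.5, -0.5, -0.4]
width: 43.2
time_s: 2.32
position: [414.2, -307.8, 200.1]
orientation: [-3.142, 0.0, 1.322]
force: [-0.6, 0.0, 0.4]
width: 43.6
4908 [ 430.36350816 -249.48420758  106.58473297] -104.77927340270766 [array([-65.23348119,  -2.57749262,  76.92131213]), array([-5.85375448, -0.47766196, 63.98034025])] [ 434.41294109 -228.90560093  335.65504683]
ends [ 447.00430798 -186.40892835] [ 410.74118948 -323.86063441]
```

View pics/5.png

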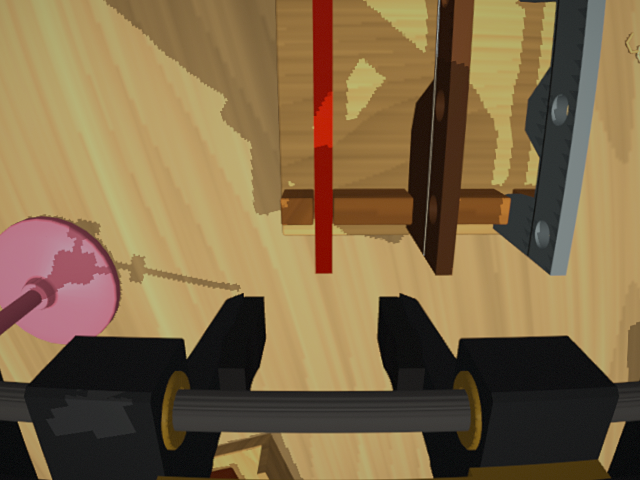

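The pattern stands between the jaws, red top edge at column 322 against a jaw centre at 321, and parallel to the tool x. The vase at column 437 clears the right finger. Descending 118 mm, gripping and lifting.

```bash
python3 -m jog '[{"ax":0,"ay":0,"az":0,"dx":0,"dy":0,"dz":30,"jaw":130},{"ax":0,"ay":0,"az":0,"dx":0,"dy":0,"dz":30,"jaw":130},{"ax":0,"ay":0,"az":0,"dx":0,"dy":0,"dz":30,"jaw":130},{"ax":0,"ay":0,"az":0,"dx":0,"dy":0,"dz":18,"jaw":130},{"ax":0,"ay":0,"az":0,"dx":0,"dy":0,"dz":10,"jaw":130},{"ax":0,"ay":0,"az":0,"dx":0,"dy":0,"dz":0,"jaw":130},{"ax":0,"ay":0,"az":0,"dx":0,"dy":0,"dz":0,"jaw":255},{"ax":0,"ay":0,"az":0,"dx":0,"dy":0,"dz":0,"jaw":255},{"ax":0,"ay":0,"az":0,"dx":0,"dy":0,"dz":0,"jaw":255},{"ax":0,"ay":0,"az":0,"dx":0,"dy":0,"dz":0,"jaw":255},{"ax":0,"ay":0,"az":0,"dx":0,"dy":0,"dz":0,"jaw":255},{"ax":0,"ay":0,"az":0,"dx":0,"dy":0,"dz":0,"jaw":255}]'
```

```text
time_s: 3.37
position: [414.2, -308.2, 82.3]
orientation: [3.141, 0.001, 1.318]
force: [-0.1, 0.4, 3.1]
width: 9.4
```

```bash
python3 -m jog '[{"ax":0,"ay":0,"az":0,"dx":0,"dy":0,"dz":-8,"jaw":255},{"ax":0,"ay":0,"az":0,"dx":0,"dy":0,"dz":-15,"jaw":255},{"ax":0,"ay":0,"az":0,"dx":0,"dy":0,"dz":-20,"jaw":255},{"ax":0,"ay":0,"az":0,"dx":0,"dy":0,"dz":-25,"jaw":255},{"ax":0,"ay":0,"az":0,"dx":0,"dy":0,"dz":-25,"jaw":255},{"ax":0,"ay":0,"az":0,"dx":0,"dy":0,"dz":-25,"jaw":255},{"ax":0,"ay":0,"az":0,"dx":0,"dy":0,"dz":-25,"jaw":255},{"ax":0,"ay":0,"az":0,"dx":0,"dy":0,"dz":-25,"jaw":255},{"ax":0,"ay":0,"az":0,"dx":0,"dy":0,"dz":-25,"jaw":255},{"ax":0,"ay":0,"az":0,"dx":0,"dy":0,"dz":-25,"jaw":255},{"ax":0,"ay":0,"az":0,"dx":0,"dy":0,"dz":-15,"jaw":255},{"ax":0,"ay":0,"az":0,"dx":0,"dy":0,"dz":-10,"jaw":255}]'
python3 -m jog '[{"ax":0,"ay":0,"az":0,"dx":0,"dy":0,"dz":0,"jaw":255},{"ax":0,"ay":0,"az":0,"dx":0,"dy":0,"dz":0,"jaw":255}]'
```

```text
time_s: 4.37
position: [414.0, -308.0, 327.1]
orientation: [3.139, 0.002, 1.318]
force: [-0.7, 0.1, -1.0]
width: 9.7
time_s: 4.53
position: [413.9, -307.9, 324.3]
orientation: [-3.141, -0.0, 1.318]
force: [0.7, -1.0, -0.8]
width: 9.7
```

```bash
python3 -m jog '[{"ax":0,"ay":0,"az":0,"dx":4,"dy":15,"dz":0,"jaw":255},{"ax":0,"ay":0,"az":0,"dx":7,"dy":28,"dz":0,"jaw":255},{"ax":0,"ay":0,"az":0,"dx":7,"dy":28,"dz":0,"jaw":255},{"ax":0,"ay":0,"az":0,"dx":7,"dy":28,"dz":0,"jaw":255},{"ax":0,"ay":0,"az":0,"dx":7,"dy":28,"dz":0,"jaw":255},{"ax":0,"ay":0,"az":0,"dx":7,"dy":26,"dz":0,"jaw":255},{"ax":0,"ay":0,"az":0,"dx":7,"dy":25,"dz":0,"jaw":255},{"ax":0,"ay":0,"az":0,"dx":15,"dy":-4,"dz":0,"jaw":255},{"ax":0,"ay":0,"az":0,"dx":25,"dy":-6.5,"dz":0,"jaw":255},{"ax":0,"ay":0,"az":0,"dx":30,"dy":-7.8,"dz":0,"jaw":255},{"ax":0,"ay":0,"az":0,"dx":30,"dy":-7.8,"dz":0,"jaw":255},{"ax":0,"ay":0,"az":0,"dx":30,"dy":-7.8,"dz":0,"jaw":255}]'
python3 -m jog '[{"ax":0,"ay":0,"az":0,"dx":30,"dy":-7.8,"dz":0,"jaw":255},{"ax":0,"ay":0,"az":0,"dx":30,"dy":-7.8,"dz":0,"jaw":255},{"ax":0,"ay":0,"az":0,"dx":30,"dy":-7.8,"dz":0,"jaw":255},{"ax":0,"ay":0,"az":0,"dx":30,"dy":-7.8,"dz":0,"jaw":255},{"ax":0,"ay":0,"az":0,"dx":30,"dy":-7.8,"dz":0,"jaw":255},{"ax":0,"ay":0,"az":0,"dx":30,"dy":-7.8,"dz":0,"jaw":255},{"ax":0,"ay":0,"az":0,"dx":25,"dy":-6.5,"dz":0,"jaw":255},{"ax":0,"ay":0,"az":0,"dx":20,"dy":-5,"dz":0,"jaw":255},{"ax":0,"ay":0,"az":0,"dx":10,"dy":-3,"dz":0,"jaw":255},{"ax":0,"ay":0,"az":-0.061,"dx":0,"dy":0,"dz":0,"jaw":255},{"ax":0,"ay":0,"az":0,"dx":0,"dy":0,"dz":0,"jaw":255},{"ax":0,"ay":0,"az":0,"dx":0,"dy":0,"dz":0,"jaw":255}]'
```

```text
time_s: 5.53
position: [597.1, -172.3, 322.8]
orientation: [-3.138, -0.001, 1.317]
force: [0.7, -0.7, -0.4]
width: 9.4
time_s: 6.53
position: [597.0, 68.6, 323.8]
orientation: [-3.14, 0.0, 1.377]
force: [-0.1, -0.3, -0.4]
width: 9.8
```

```bash
python3 -m jog '[{"ax":0,"ay":0,"az":0,"dx":0,"dy":0,"dz":15,"jaw":255},{"ax":0,"ay":0,"az":0,"dx":0,"dy":0,"dz":20,"jaw":255},{"ax":0,"ay":0,"az":0,"dx":0,"dy":0,"dz":20,"jaw":255},{"ax":0,"ay":0,"az":0,"dx":0,"dy":0,"dz":12,"jaw":255},{"ax":0,"ay":0,"az":0,"dx":0,"dy":0,"dz":7,"jaw":255},{"ax":0,"ay":0,"az":0,"dx":0,"dy":0,"dz":0,"jaw":255},{"ax":0,"ay":0,"az":0,"dx":0,"dy":0,"dz":0,"jaw":255}]'
python3 - <<'E'
from h import *
ims={n:optics.get_image(n) for n in('scene','side','wrist')}
pickle.dump(ims,open('ims2.pkl','wb'))
f=lambda p,x0,y0,w,h,k:cv2.resize(cv2.cvtColor(p['frame'],cv2.COLOR_RGB2BGR)[y0:y0+h,x0:x0+w],(w*k,h*k),interpolation=cv2.INTER_CUBIC)
a=f(ims['scene'],310,220,100,75,4);b=f(ims['side'],300,150,100,75,4)
c=cv2.resize(cv2.cvtColor(ims['wrist']['frame'],cv2.COLOR_RGB2BGR),(400,300))
cv2.imwrite('pics/6.png',np.vstack([np.hstack([a,b]),np.hstack([c,c*0])]))
for n,p in ims.items():
    w=cloud(p);fr=p['frame'].astype(int);P=w.reshape(-1,3);C=fr.reshape(-1,3)
    m=(C[:,0]>80)&(C[:,1]<60)&(C[:,2]<65)&(P[:,2]>165)&(P[:,2]<285)&(abs(P[:,0]-610)<60)&(P[:,1]>0)&(P[:,1]<250);Q=P[m]
    x=Q[:,:2]-Q[:,:2].mean(0);vt=np.linalg.svd(x,full_matrices=False)[2]
    print(n,m.sum(),Q.mean(0),'yaw',np.degrees(np.arctan2(vt[0,1],vt[0,0])),'zmax',np.percentile(Q[:,2],99),'ends',Q[Q[:,1].argmin()],Q[Q[:,1].argmax()])
E
```

```text
time_s: 7.12
position: [597.2, 68.7, 251.1]
orientation: [3.141, -0.0, 1.378]
force: [0.7, 0.4, -0.6]
width: 9.8
scene 1235 [619.25116518 163.40770668 246.91566444] yaw -100.68692744227326 zmax 277.3557190619802 ends [599.13419314  50.64408662 193.05316121] [626.37234867 236.93572085 274.71714674]
side 183 [611.36638749 152.8921032  251.5311108 ] yaw -100.1042325779269 zmax 279.11644819678685 ends [592.64443029  49.45528515 204.54495596] [626.77720318 239.00475028 250.61191902]
wrist 14295 [607.69358688 123.28341344 275.92837379] yaw -100.9053424904462 zmax 277.47266116506876 ends [601.02555907  59.05658389 263.63514586] [612.39605347 171.22284569 275.40726109]
```

View pics/6.png

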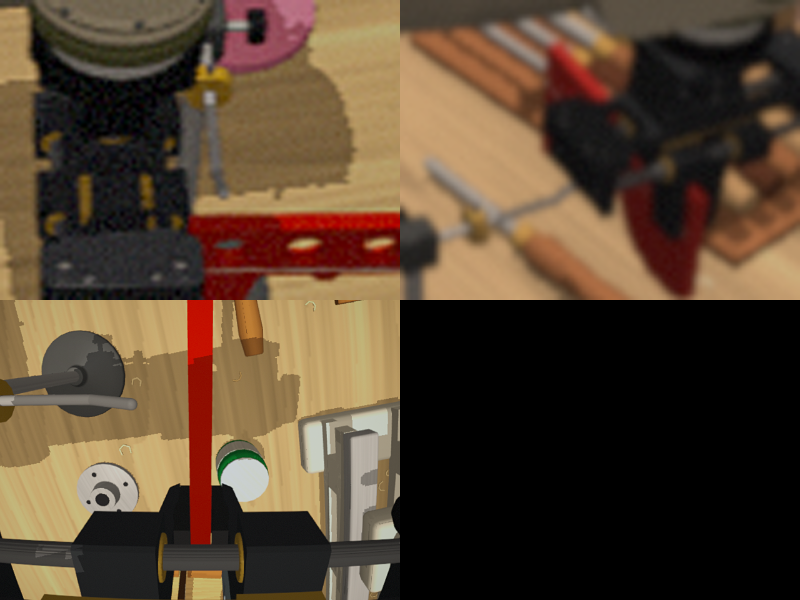

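```bash
python3 - <<'E'
from h import *
ims=pickle.load(open('ims2.pkl','rb'))
p=ims['wrist'];w=cloud(p);fr=p['frame'].astype(int);P=w.reshape(-1,3);C=fr.reshape(-1,3)
m=(P[:,2]>225)&(P[:,2]<268)&(abs(P[:,1]-142)<25)&(P[:,0]<585)&(P[:,0]>480);Q=P[m];c=C[m]
brass=(c[:,0]-c[:,2]>50);r=Q[~brass]
for lo in range(480,585,8):
    k=(r[:,0]>=lo)&(r[:,0]<lo+8)
    if k.any(): print(lo,k.sum(),np.round(r[k].mean(0),1),r[k,1].min().round(1),r[k,1].max().round(1),r[k,2].max().round(1))
print('brass',brass.sum(),Q[brass].min(0) if brass.any() else '',Q[brass].max(0) if brass.any() else '')
k=(r[:,0]>503)&(r[:,0]<578);f=np.polyfit(r[k,0],r[k,1],1);print('line',f,'y@496,550,576',np.polyval(f,[496,550,576]),'maxx',r[:,0].max())
# pattern far end/side in wrist
red=(C[:,0]>80)&(C[:,1]<60)&(C[:,2]<65)&(P[:,2]>270)&(P[:,2]<282);Q=P[red]
f=np.polyfit(Q[:,1],Q[:,0],1);print('top edge x at y=127',np.polyval(f,127),'n',red.sum())
# scene: hole b via neighbours on face plane
s=ims['scene'];W=cloud(s)
u0,v0=310,220
F=s['frame'].astype(int)[265:310,355:410];Wc=W[265:310,355:410]
red=(F[...,0]>80)&(F[...,1]<70)&(F[...,2]<75)&(Wc[...,2]>165)&(Wc[...,2]<285)
A=Wc[red]
# face plane: vertical plane with yaw 79.1, fit offset from points below z 270
n=np.array([np.sin(np.radians(79.1)),-np.cos(np.radians(79.1))])
off=np.median(A[A[:,2]<270][:,:2]@n);print('face offset',off)
K=np.array([[s['fx'],0,s['cx']],[0,s['fy'],s['cy']],[0,0,1]])
for q in [(367,281),(385.5,280.7),(404.5,280.5)]:
    g=cv2.undistortPoints(np.array([[q]],float),K,np.array(s['dist_coeffs'],float)).ravel()
    d=rot(s['orientation'])@np.array([g[0],-g[1],-1]);e=np.array(s['eye']);t=(off-e[:2]@n)/(d[:2]@n);print(q,e+t*d)
E
```

```text
488 30 [495.3 148.7 235.9] 146.0 153.9 242.8
496 321 [500.3 150.6 242.4] 146.6 161.9 245.4
504 349 [508.  148.8 243. ] 144.8 152.5 245.3
512 363 [516.  147.  243.1] 143.1 150.5 245.1
520 370 [524.  145.4 243. ] 141.6 148.9 245.6
528 381 [531.9 143.9 243. ] 140.1 147.3 245.2
536 400 [540. 142. 243.] 138.1 145.7 245.3
544 374 [547.7 140.5 243.3] 136.7 144.0 245.7
552 333 [556.1 138.9 247. ] 135.1 142.2 250.7
560 377 [564.1 137.2 251.7] 133.3 140.4 255.7
568 449 [572.2 135.5 256.4] 131.7 139.0 259.8
576 131 [576.9 134.6 257.2] 131.9 137.3 259.9
brass 866 [492.21296631 132.9754075  228.2775061 ] [578.00347937 162.90709483 255.32914515]
line [-2.04846375e-01  2.52760743e+02] y@496,550,576 [151.15694116 140.09523693 134.76923118] maxx 578.1758752931288
top edge x at y=127 608.4093647231335 n 14219
face offset 577.9560722550684
(367, 281) [612.74850453 125.53269439 262.78001594]
(385.5, 280.7) [619.4138824  160.14551091 262.85838016]
(404.5, 280.5) [626.27815897 195.79119378 262.610634  ]
```

Measurements agree: rod yaw -11.6°, bend at about (550,140,240), tip at (576,135,255), and hole b at about (609,127,258), held 1.5 mm to the -y side. Correcting that, then entering over the tip.

```bash
python3 -m jog '[{"ax":0,"ay":0,"az":0.012,"dx":1.2,"dy":0,"dz":2,"jaw":255},{"ax":0,"ay":0,"az":0,"dx":0,"dy":-5,"dz":0,"jaw":255},{"ax":0,"ay":0,"az":0,"dx":0,"dy":-5,"dz":0,"jaw":255},{"ax":0,"ay":0,"az":0,"dx":0,"dy":-5,"dz":0,"jaw":255},{"ax":0,"ay":0,"az":0,"dx":0,"dy":-5,"dz":0,"jaw":255},{"ax":0,"ay":0,"az":0,"dx":0,"dy":-5,"dz":0,"jaw":255},{"ax":0,"ay":0,"az":0,"dx":0,"dy":-4,"dz":0,"jaw":255},{"ax":0,"ay":0,"az":0,"dx":0,"dy":-5,"dz":1,"jaw":255},{"ax":0,"ay":0,"az":0,"dx":0,"dy":0,"dz":0,"jaw":255},{"ax":0,"ay":0,"az":0,"dx":0,"dy":0,"dz":0,"jaw":255}]'
python3 - <<'E'
from h import *
ims={n:optics.get_image(n) for n in('scene','wrist')}
f=lambda p,x0,y0,w,h,k:cv2.resize(cv2.cvtColor(p['frame'],cv2.COLOR_RGB2BGR)[y0:y0+h,x0:x0+w],(w*k,h*k),interpolation=cv2.INTER_CUBIC)
a=f(ims['scene'],335,225,50,75,8);b=f(ims['wrist'],180,100,200,300,2)
cv2.imwrite('pics/7.png',np.hstack([a,b]))
E
```

```text
time_s: 8.1
position: [563.8, 77.3, 247.8]
orientation: [3.141, 0.0, 1.367]
force: [-0.0, 0.4, 0.1]
width: 10.0
```

View pics/7.png

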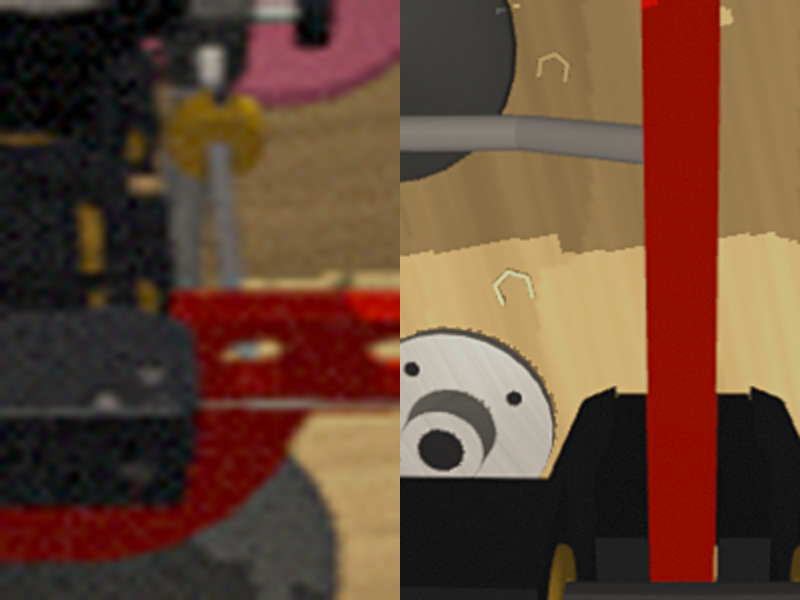

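The rod tip shows through hole b, at crop (247,350) against a hole centre of (252,350), with no force. Following the bend.

```bash
python3 -m jog '[{"ax":0,"ay":0,"az":0,"dx":0,"dy":-4,"dz":2.3,"jaw":255},{"ax":0,"ay":0,"az":0,"dx":0,"dy":-4,"dz":2.3,"jaw":255},{"ax":0,"ay":0,"az":0,"dx":0,"dy":-4,"dz":2.3,"jaw":255},{"ax":0,"ay":0,"az":0,"dx":0,"dy":-4,"dz":2.3,"jaw":255},{"ax":0,"ay":0,"az":0,"dx":0,"dy":-4,"dz":2.3,"jaw":255},{"ax":0,"ay":0,"az":0,"dx":0,"dy":-4,"dz":2.3,"jaw":255},{"ax":0,"ay":0,"az":0,"dx":0,"dy":-4,"dz":1,"jaw":255},{"ax":0,"ay":0,"az":0,"dx":0,"dy":0,"dz":0,"jaw":255}]'
python3 -m jog '[{"ax":0,"ay":0,"az":0,"dx":0,"dy":-5,"dz":0.5,"jaw":255},{"ax":0,"ay":0,"az":0,"dx":0,"dy":-5,"dz":0.5,"jaw":255},{"ax":0,"ay":0,"az":0,"dx":0,"dy":-5,"dz":0,"jaw":255},{"ax":0,"ay":0,"az":0,"dx":0,"dy":-5,"dz":0,"jaw":255},{"ax":0,"ay":0,"az":0,"dx":0,"dy":-5,"dz":0,"jaw":255},{"ax":0,"ay":0,"az":0,"dx":0,"dy":-5,"dz":0,"jaw":255},{"ax":0,"ay":0,"az":0,"dx":0,"dy":0,"dz":0,"jaw":255}]'
```

```text
time_s: 8.87
position: [535.8, 83.1, 232.7]
orientation: [-3.141, 0.0, 1.367]
force: [-0.5, 0.7, -1.2]
width: 9.9
time_s: 9.45
position: [506.4, 89.2, 232.1]
orientation: [-3.142, -0.0, 1.367]
force: [0.6, 0.1, -0.4]
width: 9.3
```

```bash
python3 -m jog '[{"ax":0,"ay":0,"az":0,"dx":0,"dy":-4,"dz":0,"jaw":255},{"ax":0,"ay":0,"az":0,"dx":0,"dy":-4,"dz":0.5,"jaw":255},{"ax":0,"ay":0,"az":0,"dx":0,"dy":-4,"dz":0.5,"jaw":255},{"ax":0,"ay":0,"az":0,"dx":0,"dy":-2,"dz":0,"jaw":255},{"ax":0,"ay":0,"az":0,"dx":0,"dy":0,"dz":0,"jaw":255}]'
python3 -m jog '[{"ax":0,"ay":0,"az":0,"dx":0,"dy":-1,"dz":0,"jaw":255},{"ax":0,"ay":0,"az":0,"dx":0,"dy":0,"dz":0,"jaw":255}]'
python3 -m jog '[{"ax":0,"ay":0,"az":0,"dx":0,"dy":-1,"dz":0,"jaw":255},{"ax":0,"ay":0,"az":0,"dx":0,"dy":0,"dz":0,"jaw":255}]'
python3 -m jog '[{"ax":0,"ay":0,"az":0,"dx":0,"dy":-1,"dz":0,"jaw":255},{"ax":0,"ay":0,"az":0,"dx":0,"dy":0,"dz":0,"jaw":255}]'
```

```text
time_s: 9.87
position: [493.1, 91.9, 231.0]
orientation: [-3.142, 0.0, 1.367]
force: [-0.2, -0.5, -1.6]
width: 9.8
time_s: 10.03
position: [492.5, 92.0, 230.9]
orientation: [3.142, -0.0, 1.367]
force: [0.2, -0.5, -1.1]
width: 9.7
time_s: 10.2
position: [491.5, 92.3, 230.9]
orientation: [-3.141, -0.0, 1.367]
force: [-0.3, -0.9, -1.1]
width: 9.8
time_s: 10.37
position: [490.4, 92.5, 230.9]
orientation: [-3.141, 0.0, 1.367]
force: [0.2, 0.7, -0.8]
width: 9.7
```

Near the computed contact. I'll step on until there is a clear force.

```bash
for i in 1 2; do :; done; python3 -m jog '[{"ax":0,"ay":0,"az":0,"dx":0,"dy":-1,"dz":0,"jaw":255},{"ax":0,"ay":0,"az":0,"dx":0,"dy":0,"dz":0,"jaw":255}]'
python3 -m jog '[{"ax":0,"ay":0,"az":0,"dx":0,"dy":-1,"dz":0,"jaw":255},{"ax":0,"ay":0,"az":0,"dx":0,"dy":0,"dz":0,"jaw":255}]'
```

```text
time_s: 10.53
position: [489.5, 92.7, 230.9]
orientation: [-3.142, 0.0, 1.367]
force: [0.5, -0.2, -1.3]
width: 9.7
time_s: 10.7
position: [488.8, 92.7, 231.0]
orientation: [3.141, 0.0, 1.367]
force: [1.5, -1.0, -1.5]
width: 10.0
```

```bash
python3 -m jog '[{"ax":0,"ay":0,"az":0,"dx":0,"dy":-1,"dz":0,"jaw":255},{"ax":0,"ay":0,"az":0,"dx":0,"dy":0,"dz":0,"jaw":255}]'
python3 - <<'E'
from h import *
p=optics.get_image('wrist');w=cloud(p)
cv2.imwrite('pics/8.png',cv2.cvtColor(p['frame'],cv2.COLOR_RGB2BGR))
E
```

```text
time_s: 10.87
position: [488.3, 92.8, 231.1]
orientation: [3.139, -0.0, 1.366]
force: [6.4, -0.6, -3.3]
width: 9.3
```

View pics/8.png

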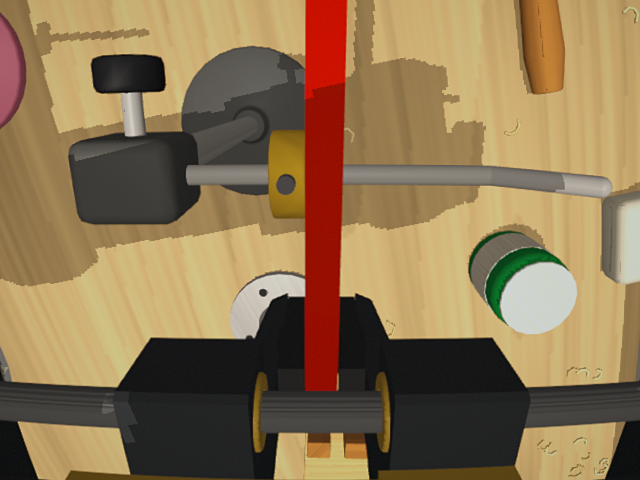

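The pattern is against the collar, with brass meeting red at column 305 and 6 N of force. Easing off 0.8 mm and lowering onto the rod.

```bash
python3 -m jog '[{"ax":0,"ay":0,"az":0,"dx":0,"dy":0.8,"dz":1,"jaw":255},{"ax":0,"ay":0,"az":0,"dx":0,"dy":0,"dz":1.2,"jaw":255},{"ax":0,"ay":0,"az":0,"dx":0,"dy":0,"dz":1,"jaw":255},{"ax":0,"ay":0,"az":0,"dx":0,"dy":0,"dz":0,"jaw":255}]'
python3 -m jog '[{"ax":0,"ay":0,"az":0,"dx":0,"dy":0,"dz":0.5,"jaw":255},{"ax":0,"ay":0,"az":0,"dx":0,"dy":0,"dz":0,"jaw":255}]'
```

```text
time_s: 11.25
position: [488.6, 92.8, 227.8]
orientation: [3.141, -0.0, 1.367]
force: [2.9, -0.8, 0.1]
width: 9.7
time_s: 11.42
position: [488.6, 92.9, 227.4]
orientation: [3.141, -0.0, 1.367]
force: [3.4, -0.7, 1.8]
width: 10.1
```

It's resting on the rod, as the upward force is rising. Releasing.

```bash
python3 -m jog '[{"ax":0,"ay":0,"az":0,"dx":0,"dy":0,"dz":0,"jaw":215},{"ax":0,"ay":0,"az":0,"dx":0,"dy":0,"dz":0,"jaw":200},{"ax":0,"ay":0,"az":0,"dx":0,"dy":0,"dz":0,"jaw":180},{"ax":0,"ay":0,"az":0,"dx":0,"dy":0,"dz":0,"jaw":160},{"ax":0,"ay":0,"az":0,"dx":0,"dy":0,"dz":0,"jaw":150},{"ax":0,"ay":0,"az":0,"dx":0,"dy":0,"dz":0,"jaw":150},{"ax":0,"ay":0,"az":0,"dx":0,"dy":0,"dz":0,"jaw":150},{"ax":0,"ay":0,"az":0,"dx":0,"dy":0,"dz":0,"jaw":150},{"ax":0,"ay":0,"az":0,"dx":0,"dy":0,"dz":0,"jaw":150},{"ax":0,"ay":0,"az":0,"dx":0,"dy":0,"dz":0,"jaw":150}]'
python3 - <<'E'
from h import *
p=optics.get_image('wrist')
cv2.imwrite('pics/9.png',cv2.cvtColor(p['frame'],cv2.COLOR_RGB2BGR))
E
```

```text
time_s: 12.25
position: [488.4, 92.9, 227.2]
orientation: [-3.142, 0.0, 1.367]
force: [-0.2, -0.0, 0.2]
width: 36.3
```

View pics/9.png

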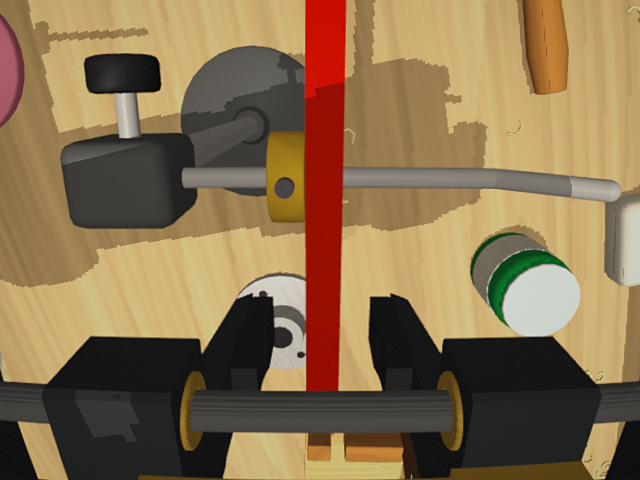

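The fingers are clear of the pattern on both sides (columns 272 and 370, pattern at 305-345), and it still hangs flat on the collar. Withdrawing upward, waiting, then checking.

```bash
python3 -m jog '[{"ax":0,"ay":0,"az":0,"dx":0,"dy":0,"dz":-10,"jaw":150},{"ax":0,"ay":0,"az":0,"dx":0,"dy":0,"dz":-20,"jaw":150},{"ax":0,"ay":0,"az":0,"dx":0,"dy":0,"dz":-25,"jaw":150},{"ax":0,"ay":0,"az":0,"dx":0,"dy":0,"dz":-30,"jaw":150},{"ax":0,"ay":0,"az":0,"dx":0,"dy":0,"dz":-30,"jaw":150},{"ax":0,"ay":0,"az":0,"dx":0,"dy":0,"dz":-15,"jaw":150},{"ax":0,"ay":0,"az":0,"dx":-30,"dy":0,"dz":0,"jaw":150},{"ax":0,"ay":0,"az":0,"dx":-35,"dy":0,"dz":0,"jaw":150},{"ax":0,"ay":0,"az":0,"dx":-35,"dy":0,"dz":0,"jaw":150},{"ax":0,"ay":0,"az":0,"dx":-35,"dy":0,"dz":0,"jaw":150},{"ax":0,"ay":0,"az":0,"dx":-35,"dy":0,"dz":0,"jaw":150},{"ax":0,"ay":0,"az":0,"dx":-30,"dy":0,"dz":0,"jaw":150}]'
python3 -m jog '[{"ax":0,"ay":0,"az":0,"dx":0,"dy":0,"dz":0,"jaw":150},{"ax":0,"ay":0,"az":0,"dx":0,"dy":0,"dz":0,"jaw":150},{"ax":0,"ay":0,"az":0,"dx":0,"dy":0,"dz":0,"jaw":150},{"ax":0,"ay":0,"az":0,"dx":0,"dy":0,"dz":0,"jaw":150},{"ax":0,"ay":0,"az":0,"dx":0,"dy":0,"dz":0,"jaw":150},{"ax":0,"ay":0,"az":0,"dx":0,"dy":0,"dz":0,"jaw":150},{"ax":0,"ay":0,"az":0,"dx":0,"dy":0,"dz":0,"jaw":150},{"ax":0,"ay":0,"az":0,"dx":0,"dy":0,"dz":0,"jaw":150},{"ax":0,"ay":0,"az":0,"dx":0,"dy":0,"dz":0,"jaw":150},{"ax":0,"ay":0,"az":0,"dx":0,"dy":0,"dz":0,"jaw":150},{"ax":0,"ay":0,"az":0,"dx":0,"dy":0,"dz":0,"jaw":150},{"ax":0,"ay":0,"az":0,"dx":0,"dy":0,"dz":0,"jaw":150}]'
cat > chk.py <<'E'
from h import *
ims={n:optics.get_image(n) for n in('scene','side')}
a,b=[cv2.cvtColor(ims[n]['frame'],cv2.COLOR_RGB2BGR) for n in ims]
cv2.imwrite('pics/10.png',np.hstack([cv2.resize(a[180:330,250:450],(400,300)),cv2.resize(b[160:310,250:450],(400,300))]))
for n,p in ims.items():
    P=cloud(p).reshape(-1,3);C=p['frame'].reshape(-1,3).astype(int)
    m=(C[:,0]>80)&(C[:,1]<60)&(C[:,2]<65)&(P[:,2]>150)&(P[:,2]<265)&(abs(P[:,0]-503)<50)&(abs(P[:,1]-165)<110);Q=P[m]
    x=Q[:,:2]-Q[:,:2].mean(0);vt=np.linalg.svd(x,full_matrices=False)[2]
    l=Q[:,:2]@[.201,.98]; e=[]
    bins=np.arange(l.min()+5,l.max()-5,8)
    t=[(q+4,np.percentile(Q[(l>=q)&(l<q+8),2],97)) for q in bins if ((l>=q)&(l<q+8)).sum()>3]
    s=np.polyfit(*np.array(t).T,1)[0]
    print(n,m.sum(),Q.mean(0).round(1),'yaw',np.degrees(np.arctan2(vt[0,1],vt[0,0])).round(1),'tilt rad',s.round(3),'ztop',np.mean([z for _,z in t]).round(1),'ends',l.min().round(),l.max().round(),'x at rod',np.median(Q[abs(Q[:,1]-150)<15][:,0]).round(1))
E
python3 chk.py
```

```text
time_s: 13.3
position: [447.1, -104.8, 358.1]
orientation: [3.141, 0.0, 1.366]
force: [0.6, -0.3, -0.2]
width: 36.1
time_s: 14.3
position: [447.9, -103.0, 357.2]
orientation: [-3.142, -0.0, 1.367]
force: [0.3, 0.3, -0.1]
width: 36.3
scene 1855 [505.2 151.3 220.4] yaw -101.9 tilt rad -0.045 ztop 251.6 ends 169.0 360.0 x at rod 504.5
side 617 [495.5 140.5 221.2] yaw -102.1 tilt rad -0.044 ztop 251.0 ends 165.0 353.0 x at rod 494.5
```

View pics/10.png

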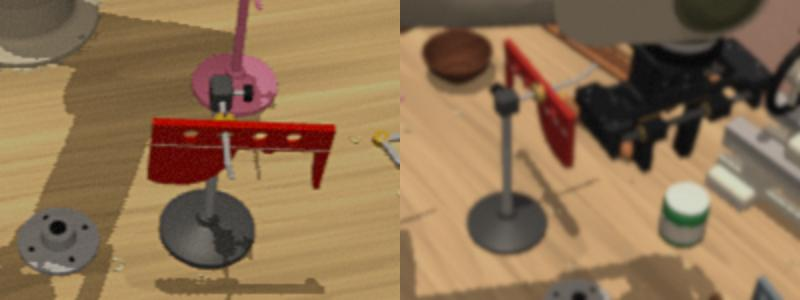

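```bash
python3 -m jog '[{"ax":0,"ay":0,"az":0,"dx":0,"dy":0,"dz":0,"jaw":150},{"ax":0,"ay":0,"az":0,"dx":0,"dy":0,"dz":0,"jaw":150},{"ax":0,"ay":0,"az":0,"dx":0,"dy":0,"dz":0,"jaw":150},{"ax":0,"ay":0,"az":0,"dx":0,"dy":0,"dz":0,"jaw":150}]'; python3 chk.py
python3 -m jog '[{"ax":0,"ay":0,"az":0,"dx":0,"dy":0,"dz":0,"jaw":150},{"ax":0,"ay":0,"az":0,"dx":0,"dy":0,"dz":0,"jaw":150},{"ax":0,"ay":0,"az":0,"dx":0,"dy":0,"dz":0,"jaw":150},{"ax":0,"ay":0,"az":0,"dx":0,"dy":0,"dz":0,"jaw":150},{"ax":0,"ay":0,"az":0,"dx":0,"dy":0,"dz":0,"jaw":150},{"ax":0,"ay":0,"az":0,"dx":0,"dy":0,"dz":0,"jaw":150},{"ax":0,"ay":0,"az":0,"dx":0,"dy":0,"dz":0,"jaw":150},{"ax":0,"ay":0,"az":0,"dx":0,"dy":0,"dz":0,"jaw":150},{"ax":0,"ay":0,"az":0,"dx":0,"dy":0,"dz":0,"jaw":150}]'; python3 chk.py
```

```text
time_s: 14.73
position: [447.9, -103.0, 357.2]
orientation: [3.142, -0.0, 1.367]
force: [-1.1, -0.4, 0.4]
width: 36.4
scene 1845 [505.1 151.5 220.3] yaw -101.8 tilt rad -0.047 ztop 251.4 ends 169.0 361.0 x at rod 504.3
side 614 [495.5 140.4 220.9] yaw -102.1 tilt rad -0.039 ztop 251.1 ends 166.0 355.0 x at rod 495.7
time_s: 15.58
position: [447.9, -103.0, 357.2]
orientation: [3.142, 0.0, 1.367]
force: [1.1, 0.8, 0.3]
width: 36.1
scene 1852 [505.1 151.3 220.2] yaw -101.9 tilt rad -0.047 ztop 251.2 ends 169.0 360.0 x at rod 504.1
side 611 [495.6 140.7 220.7] yaw -102.1 tilt rad -0.044 ztop 250.7 ends 167.0 356.0 x at rod 495.8
```

The pattern is at rest: tilt steady at about 0.045 rad, square to the rod, top edge at 251 mm as it should be. Handing in.

```bash
python3 -c "
from plant import ticket; print(ticket.finish_job())"
```

```text
the job is handed in; nothing more can be done
None
```

The goblet pattern now hangs by hole b on the rod of the dark iron stand, against the brass collar, and the job is handed in. I gripped it by its full-depth end and passed hole b over the upturned tip. I slid it back until it touched the collar at about 6 N, eased off 0.8 mm, lowered it onto the rod and let go.

**Last checks:** three looks over about 1.3 s showed it at rest.
- **Level:** it is tilted about 0.045 rad, inside the 0.1 limit but not perfectly level.
- **Square:** it is within about 0.01 rad of square to the rod.
- **Height:** its top edge is at 251 mm, as it should be when resting on the rod.
- **Gripper:** it is clear of everything.

**Disagreements and gaps:**
- **Camera offset:** the scene and side cameras differed by 8–10 mm on where the pattern sits along the rod. They see opposite faces of the 10 mm sheet, so most of that is expected. The contact force and the wrist view both put it flat on the collar.
- **Refused move:** my first move was rejected because of the row format; nothing moved.
- **Other objects:** I did not measure the other patterns and bench items again at the end. No unexpected forces showed during the moves.

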